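# Swap the pickle pan and the beaker on the warming plate by sliding

## Task

On the jeweller's warming plate the saucepan and the beaker are standing on each other's rings. Slide the saucepan onto the wide ring and the beaker onto the small ring, each upright and centred on its ring, keeping both of them flat on the plate all the way: no lifting, no tipping, not over the edge. Leave everything else on the bench where it is.

Things in the scene. Friction and masses are not known exactly. Their poses are not given: they have to be found in the camera images.
- pan: small open steel saucepan, round, outer diameter 104 mm, inner 96 mm, 50 mm high, wall and floor 4 mm; a round bar handle 12 mm thick points along its own -x, from the wall to 118 mm from the pan's centre, its centreline 40 mm above the pan's underside at the wall and 45 mm at the tip. About 0.35 kg. Origin: centre of the underside, z up. It starts standing over the small ring
- beaker: short straight open steel beaker without handle, outer diameter 78 mm, inner 70 mm, 43 mm high, wall and floor 4 mm, about 0.25 kg. Origin: centre of the underside, z up. It starts standing in the wide ring
- ring_wide: the widest of three thin pale ring marks inlaid flush in the plate (diameter 124 mm, line 4 mm wide, with four short ticks outward to 70 mm from the centre). Origin: its centre, at the level of the plate's surface. Goal of the pan
- ring_small: the smallest ring mark (diameter 90 mm, line 4 mm, four ticks outward to 70 mm from the centre, which show beyond the pan when it stands on it). Origin: its centre, at the plate's surface. Goal of the beaker
- ring_mid: the middle-sized, spare ring mark (diameter 106 mm, line 4 mm, same ticks). Origin: its centre, at the plate's surface
- plate: flat glass-smooth black warming plate, fixed, on which the steel vessels slide easily; flat top 360 mm along its x by 560 mm along its y, 12 mm above the bench. Origin: centre of the underside. Beyond its +x edge runs a steel strip 35 mm wide and 22 mm high with three knobs up to 36 mm high
- block: loose grey charcoal block on the plate, 45 (x) x 60 (y) x 26 mm high, origin at the centre of its underside; to be left alone
- jar: closed white jar with a steel lid standing on the plate, diameter 42 mm, 50 mm high, origin at the centre of its underside; to be left alone
- weight: brass weight, upright cylinder, diameter 40 mm, 30 mm high, standing on the plate; leave alone. Origin: centre of the underside
- bottle: white bottle with red cap, diameter 56 mm, 110 mm high, on the bench left of the plate; leave alone. Origin: centre of the underside
- bench_block: square steel block 65 x 65 x 20 mm on the bench right of the plate; leave alone. Origin: centre of the underside
- hammer: hammer lying on the bench left of the plate, 220 mm long along its own x, handle to its -x; leave alone. Origin: middle of its length, underneath
- dish: white bowl, diameter 70 mm, 28 mm high, on the bench right of the plate; leave alone. Origin: centre of the underside
There are look-alikes about, which are no part of the job. Leave any green or red look-alike of the pan alone.

How it is judged:
At the end, for the whole second after the job is handed in: The pan's centre is within 12 mm of the wide ring's centre and the beaker's within 12 mm of the small ring's, both standing upright (within 0.06 rad) and at rest on the plate; every other loose thing is within 20 mm of where it began (horizontal distance between pan and ring_wide below 0.012 m and horizontal distance between beaker and ring_small below 0.012 m and angle between each of pan, beaker's own z axis and vertical below 0.06 rad and linear speed of each of pan, beaker below 0.02 m/s and distance of each of block, jar, weight, bottle, bench_block, hammer, dish from where it was at the start of the episode below 0.02 m); the robot touches nothing.
It fails at once if the saucepan or the beaker lifted more than 8 mm off the plate (height (world z) of any of pan, beaker above 0.02 m).
It fails at once if the saucepan or the beaker tipped by more than 0.25 rad (angle between any of pan, beaker's own z axis and vertical above 0.25 rad).
It fails at once if the saucepan or the beaker dropped over the edge of the plate (height (world z) of any of pan, beaker below 0.006 m).
It fails at once if any other loose thing on the plate or the bench moved more than 20 mm (distance of any of block, jar, weight, bottle, bench_block, hammer, dish from where it was at the start of the episode above 0.02 m).
It also fails if it takes over 72 s, if anything falls off the work surface, if the arm or the gripper's body presses on something with over 40 N, if the wrist force passes 120 N, or if a joint passes its speed limit or range.

## Robot

A 6-joint arm with a two-finger parallel gripper is mounted at the origin on the work surface. World frame = base frame: x ahead of the robot, y to its left, z up, the work surface at z = 0. Lengths are in m, angles in rad, forces in N, time in s.
With the tool pointing down it reaches from about 0.35 to 0.775 m from the base axis. Payload 5.5 kg.
Tool frame: the origin (TCP) lies on the centre line of the jaws, within the pads' length; the fingertips stand 11 mm ahead of it and the grasp point (between the pads) lies 8 mm behind it; z points along the fingers, y is the line along which they close (so a half turn about z gives the same grasp; the last joint's range is limited). The gripper opens to 85 mm and grips with 20 to 120 N. Pads are 22 mm wide; open, the fingers measure 114 mm over their backs; the gripper's body (76 mm by 85 mm) begins 54 mm behind the grasp point. The pads swing forward as they close: fully open they stand 13 mm farther back than shut.
Start: joints at [1.16, 0.313, 0.046, 1.304, 0, 1.431], TCP at [0.154, 0.554, 0.242] pointing down, gripper open.
Joint ranges: [-2.76, 2.76], [-0.86, 1.69], [-1.03, 1.26], [-2.2, 2.34], [-1.47, 1.5], [-3.14, 3.14]. Speed limits (rad/s): [2.57, 2.57, 3.14, 3.14, 3.14, 3.14].

## Interface

Orientations are given as a unit quaternion [w, x, y, z].
In Python, from workcell import env, viewer, order, models gives the robot as it stands.
- The arm moves only by the tool drive_tool, never from a script. Its argument "series" is a list that holds one entry, the list of rows, each a list of 6 numbers: the shift along the tool's x, y, z each as a share of 120 mm, from -1 to 1, then the turn, a rotation vector about the tool's x, y, z each as a share of 180 degrees, from -1 to 1. A call has 1 to 20 rows; each row shifts and turns the commanded pose from where the row before left it, along the tool's axes as they then stand; what a row does not reach is not made up. A row lasts 1/8 s, in which the tool goes at most 62.5 mm and 10.7 degrees, less where a joint would pass 70% of its speed; a pose out of reach is approached as far as the arm can. A call with a number of a shift or a turn outside -1 to 1 is refused whole. A call with a gripper value outside its range is refused whole. "jaw" is the opening, from -1 (shut) to 1 (fully open), set as the call begins (left out, the last holds). The fingers move at their own pace and stop on an object; "grip_force" is the grip in N (left out, the last holds). Time passes only in rows, so rows that do not move let the fingers close. It gives the time, the measured TCP pose, the force, the opening and the grip force at its end, in the units of the state.
- env.get_state(): the state, without advancing time (a new reading comes with each control period).
- viewer.read_camera(name): name is "side" or "top"; returns the picture (400x640x3 uint8, red, green, blue); there is no depth.
- viewer.camera_info(name): a dict with "intrinsics" (3x3 intrinsics, pixels), "D" ([k1, k2, p1, p2, k3] as OpenCV has them; the pictures are not rectified), "R" (3x3) and "t" (3): a world point X has camera coordinates R X + t. Camera axes: x right, y down, z forward; pixel columns grow to the right and rows downward; lengths in m; the calibration is good to about 2 mm. A picture is of the moment at which its call begins. camera_info takes no time and is no camera call.
- order.hand_in(): hands the job in; it is judged then, once.
Trained networks look in the newest picture that a camera, given by its name, has taken for a name from the list of things; names that differ only in an ending like _2 or _b are one class to them, and where a whole thing is asked for, a point or a joint stands for the part that bears it (a point fixed in the world has none). Each returns a list of dicts, best first, with "score" (0 to 1); they miss things now and then, are a little off and sometimes report something else, mostly with a low value. They report only what shows in the picture. A call takes as long as a camera call. They do not tell look-alikes from the thing itself.
- models.silhouettes(label, camera): "region" (400x640 bool, what is visible of it) and "location" ([column, row] in pixels, amid what is visible of it).
The state is a dict: "clock": time; "joint_pos": joint angles; "qvel": joint speeds; "tau": joint torques, N m; "tcp_pos": TCP position; "orientation": TCP orientation; "wrist_force": force on the tool from outside, world axes, zero at the start; "ft_torque": the same for the moment, N m; "finger_gap": finger opening in m; "grip_force": force on a finger pad.
Only numpy, scipy, OpenCV 4.12 (cv2) and the standard library are available. Lean on these libraries where they do the work, as an engineer would, in place of code of your own. Each camera call takes 0.05 s, during which the arm holds its last target. There are 200 camera calls.

## Working session

There is one attempt and no reset: what is moved stays moved. The work goes in short steps, Python scripts to look and compute and a tool call to move; the robot and the scene stay as the last step left them, time stands still between calls to the robot, and variables do not carry over. Pictures are saved under pics/ and viewed, at most 10 in all, crops included, and the job is handed in when it is done.

Besides the shell and the picture viewer there is one more tool, called in YAML: its name, and indented under it one key for each argument. drive_tool: Moves the arm, as the interface text tells. Its arguments: {"type":"object","properties":{"series":{"type":"array"},"jaw":{"type":"number"},"grip_force":{"type":"number"}},"required":["series"]}

```bash
mkdir -p pics; cat > h.py <<'E'
import numpy as np, cv2
from workcell import env, viewer, order, models
def ray(cam,px,z):
    c=viewer.camera_info(cam);K=np.array(c["intrinsics"],float);D=np.array(c["D"],float);R=np.array(c["R"]);t=np.array(c["t"])
    u=cv2.undistortPoints(np.array(px,float).reshape(-1,1,2),K,D).reshape(-1,2)
    d=np.c_[u,np.ones(len(u))]@R; o=-R.T@t
    return (o+d*((z-o[2])/d[:,2])[:,None])[:,:2]
def proj(cam,X):
    c=viewer.camera_info(cam)
    R=np.array(c["R"]);t=np.array(c["t"],float)
    return cv2.projectPoints(np.array(X,float).reshape(-1,1,3),cv2.Rodrigues(R)[0],t,np.array(c["intrinsics"],float),np.array(c["D"],float))[0].reshape(-1,2)
def save(n,im): cv2.imwrite("pics/"+n,im[:,:,::-1])
E
python3 - <<'E'
from h import *
for c in("top","side"):
    im=viewer.read_camera(c); save(c+"0.png",im)
    i=viewer.camera_info(c); R=np.array(i["R"]); print(c,-R.T@np.array(i["t"]),R[2])
    for l in "pan beaker ring_wide ring_small ring_mid plate block jar weight bottle".split():
        for s in models.silhouettes(l,c)[:3]:
            print(l,round(s["score"],2),np.round(s["location"]),int(s["region"].sum()),np.round(ray(c,s["location"],.012),3))
print(env.get_state())
E
```

```text
top [ 0.34264797 -0.01880796  1.07718482] [ 0.11731115 -0.01605983 -0.99296534]
pan 0.84 [364. 190.] 1173 [[ 0.481 -0.166]]
pan 0.69 [242. 183.] 682 [[0.505 0.186]]
pan 0.68 [408. 289.] 1305 [[ 0.199 -0.281]]
beaker 0.59 [244. 184.] 736 [[0.502 0.18 ]]
ring_mid 0.47 [301. 136.] 1 [[0.64  0.014]]
plate 0.92 [305. 152.] 23664 [[0.593 0.004]]
plate 0.61 [389. 119.] 179 [[ 0.689 -0.244]]
block 0.71 [308. 203.] 357 [[ 0.445 -0.003]]
jar 0.69 [236. 113.] 233 [[0.714 0.206]]
weight 0.7 [388. 118.] 176 [[ 0.692 -0.242]]
weight 0.55 [165. 135.] 534 [[0.65  0.411]]
weight 0.33 [236. 111.] 241 [[0.72  0.205]]
bottle 0.64 [166. 138.] 527 [[0.641 0.408]]
side [-0.1105704  -0.74039859  0.8989176 ] [ 0.45272009  0.57316914 -0.6830239 ]
pan 0.9 [298. 298.] 1692 [[ 0.209 -0.261]]
pan 0.88 [356. 220.] 1247 [[ 0.498 -0.148]]
pan 0.61 [360. 357.] 2255 [[ 0.228 -0.47 ]]
beaker 0.69 [293. 159.] 521 [[0.518 0.202]]
ring_wide 0.54 [312. 163.] 9 [[0.558 0.143]]
plate 0.6 [356. 194.] 12674 [[ 0.574 -0.063]]
block 0.65 [311. 198.] 367 [[0.449 0.006]]
jar 0.53 [335. 137.] 186 [[0.721 0.219]]
weight 0.64 [424. 208.] 179 [[ 0.7   -0.237]]
bottle 0.67 [288. 114.] 390 [[0.669 0.45 ]]
{'clock': 1.1, 'joint_pos': array([1.16040287e+00, 3.13185335e-01, 4.60607088e-02, 1.30362161e+00,
       5.74156418e-06, 1.43122331e+00]), 'qvel': array([ 9.69782877e-04, -9.13567945e-05,  9.61214356e-04,  1.29418393e-03,
        6.87958229e-04, -1.05185285e-03]), 'tau': array([ 3.15605475e-04, -4.80484343e+01,  2.98814785e+01,  4.49676581e-04,
       -5.08809336e-06,  1.47686642e-06]), 'tcp_pos': array([0.15382264, 0.55405516, 0.24231544]), 'orientation': array([4.03776934e-06, 1.34996789e-01, 9.90846036e-01, 2.48842905e-05]), 'wrist_force': array([-0.30298043,  0.28963395, -0.65820782]), 'ft_torque': array([-0.04531749, -0.01447272, -0.02727718]), 'grip_force': 0.0, 'finger_gap': 0.08557672886211641}
```

```bash
python3 - <<'E'
import cv2
a=cv2.imread("pics/top0.png")[90:250,180:440]
cv2.imwrite("pics/top0c.png",cv2.resize(a,(780,480),interpolation=cv2.INTER_CUBIC))
E
```

```text
(no output)
```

View pics/top0c.png

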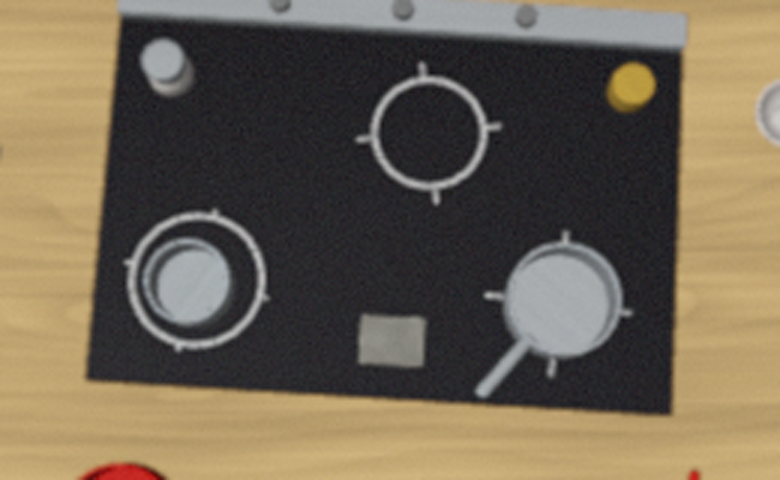

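View pics/top0.png

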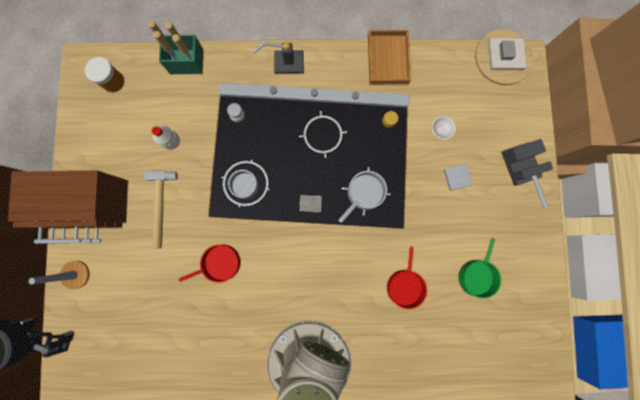

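The top view shows the beaker slightly off-centre in the wide ring at crop (197,280). The pan stands over the small ring's ticks at about (558,304), with its handle to the lower left. The block is between them, the mid ring is at (430,132), and the jar and weight are in the upper corners. Next I'll measure this precisely.

```bash
cat >> h.py <<'E'
def rect(im,x0,x1,y0,y1,z,res=1000,cam="top"):
    # rows: x from x1 down, cols: y from y1 down (looks like the top picture)
    xs=np.arange(x1,x0,-1/res); ys=np.arange(y1,y0,-1/res)
    X,Y=np.meshgrid(xs,ys,indexing="ij")
    p=proj(cam,np.c_[X.ravel(),Y.ravel(),np.full(X.size,z)]).astype(np.float32).reshape(X.shape+(2,))
    return cv2.remap(im,p[...,0],p[...,1],cv2.INTER_LINEAR)
from scipy.optimize import minimize
def fit(cam,gray,c0,r,z,kind="line",span=.015,step=.0005):
    """brute search of circle centre: 'line' = mean brightness on circle, 'edge' = inside minus outside"""
    a=np.linspace(0,2*np.pi,120,endpoint=False); best=None
    def samp(c,r):
        p=proj(cam,np.c_[c[0]+r*np.cos(a),c[1]+r*np.sin(a),np.full(120,z)]).astype(np.float32)
        return cv2.remap(gray,p[None,:,0].copy(),p[None,:,1].copy(),cv2.INTER_LINEAR)[0]
    f=lambda c: -(samp(c,r).mean() if kind=="line" else np.median(samp(c,r-.004))-np.median(samp(c,r+.005)) if kind=="edgemed" else (samp(c,r-.003)-samp(c,r+.004)).mean())
    from scipy.optimize import brute
    n=int(2*span/.002)+1
    s=brute(f,[(c0[0]-span,c0[0]+span),(c0[1]-span,c0[1]+span)],Ns=n,finish=None)
    r_=minimize(f,s,method="Nelder-Mead",options=dict(initial_simplex=[s,s+[.002,0],s+[0,.002]]))
    return r_.x,-r_.fun
E
python3 - <<'E'
from h import *
im=viewer.read_camera("top"); g=cv2.cvtColor(im,cv2.COLOR_RGB2GRAY).astype(np.float32)
sd=viewer.read_camera("side"); gs=cv2.cvtColor(sd,cv2.COLOR_RGB2GRAY).astype(np.float32)
o=np.array([180,90])
P=lambda x,y,z:ray("top",[[x/3+180-.33,y/3+90-.33]],z)[0]
for cam,gg in(("top",g),("side",gs)):
    print(cam)
    for n,c,r,z,k in(("wide",P(197,280,.012),.062,.012,"line"),("mid",P(430,132,.012),.053,.012,"line"),("beaker rim",P(188,282,.055),.039,.055,"edge"),("pan rim",P(562,300,.062),.052,.062,"edge")):
        print(n,np.round(c,4),*[np.round(v,4) for v in fit(cam,gg,c,r,z,k)])
t=np.array([[P(*q,.012)] for q in((485,295),(632,313),(566,233),(551,377))]).reshape(4,2);print("ticks",t.round(4),np.linalg.norm(t[0]-t[1]),np.linalg.norm(t[2]-t[3]),t[:2].mean(0),t[2:].mean(0))
print("block",P(392,340,.038),"jar",P(162,57,.062),"weight",P(632,84,.042),"corners",[P(*q,.012).round(3) for q in((122,16),(683,47),(88,380),(671,413))],"handletip",P(482,392,.055))
R=rect(im,.39,.58,-.27,-.07,.012,2500); save("small.png",R)
E
```

```text
top
wide [0.5047 0.176 ] [0.5053 0.1766] 167.4918
mid [ 0.6471 -0.0494] [ 0.6471 -0.0482] 163.6983
beaker rim [0.4965 0.1764] [0.4986 0.1785] 94.8098
pan rim [ 0.4738 -0.1656] [ 0.4758 -0.1677] 85.5462
side
wide [0.5047 0.176 ] [0.5037 0.1768] 155.4485
mid [ 0.6471 -0.0494] [ 0.6446 -0.0479] 171.9331Traceback (most recent call last):
  File "<stdin>", line 9, in <module>
  File "h.py", line 29, in fit
    s=brute(f,[(c0[0]-span,c0[0]+span),(c0[1]-span,c0[1]+span)],Ns=n,finish=None)
    Jout = np.array(list(mapper(wrapped_func, grid)))
                    ~~~~^^^^^^^^^^^^^^^^^^^^^^^^^^^^
    return self.f(np.asarray(x).flatten(), *self.args)
           ~~~~~~^^^^^^^^^^^^^^^^^^^^^^^^^^^^^^^^^^^^^
  File "h.py", line 26, in <lambda>
    f=lambda c: -(samp(c,r).mean() if kind=="line" else np.median(samp(c,r-.004))-np.median(samp(c,r+.005)) if kind=="edgemed" else (samp(c,r-.003)-samp(c,r+.004)).mean())
                                                                                                                                     ~~~~^^^^^^^^^^
  File "h.py", line 24, in samp
    p=proj(cam,np.c_[c[0]+r*np.cos(a),c[1]+r*np.sin(a),np.full(120,z)]).astype(np.float32)
      ~~~~^^^^^^^^^^^^^^^^^^^^^^^^^^^^^^^^^^^^^^^^^^^^^^^^^^^^^^^^^^^^^
  File "h.py", line 9, in proj
    c=viewer.camera_info(cam)
ValueError: time passes only in moves, steps and waits
```

```bash
sed -i 's/viewer.camera_info(cam)/info(cam)/' h.py; sed -i '2a import functools\ninfo=functools.lru_cache(lambda c: viewer.camera_info(c))' h.py
python3 - <<'E'
from h import *
im=viewer.read_camera("top"); sd=viewer.read_camera("side"); gs=cv2.cvtColor(sd,cv2.COLOR_RGB2GRAY).astype(np.float32)
P=lambda x,y,z:ray("top",[[x/3+180-.33,y/3+90-.33]],z)[0]
for n,c,r,z,k in(("beaker rim",(.4986,.1785),.039,.055,"edge"),("pan rim",(.4758,-.1677),.052,.062,"edge")):
    print(n,*[np.round(v,4) for v in fit("side",gs,c,r,z,k)])
t=np.array([P(*q,.012) for q in((485,295),(632,313),(566,233),(551,377))]);print("ticks",t.round(4).tolist(),np.linalg.norm(t[0]-t[1]),np.linalg.norm(t[2]-t[3]),t[:2].mean(0),t[2:].mean(0))
print("block",P(392,340,.038),"jar",P(162,57,.062),"weight",P(632,84,.042),"corners",[P(*q,.012).round(3) for q in((122,16),(683,47),(88,380),(671,413))],"handletip",P(482,392,.055))
save("small.png",rect(im,.38,.58,-.27,-.07,.012,2500))
E
```

```text
beaker rim [0.496  0.1772] 53.8116
pan rim [ 0.4742 -0.1672] 83.2652
ticks [[0.4862, -0.0991], [0.4667, -0.2397], [0.5454, -0.1788], [0.4067, -0.1601]] 0.14192422995876916 0.13994301977389773 [ 0.47644843 -0.16943006] [ 0.47603026 -0.1694316 ]
block [ 0.44182952 -0.00982104] jar [0.70844789 0.20135213] weight [ 0.68348208 -0.24241438] corners [array([0.769, 0.252]), array([ 0.731, -0.301]), array([0.411, 0.279]), array([ 0.371, -0.273])] handletip [ 0.39148425 -0.0910777 ]
```

View pics/small.png

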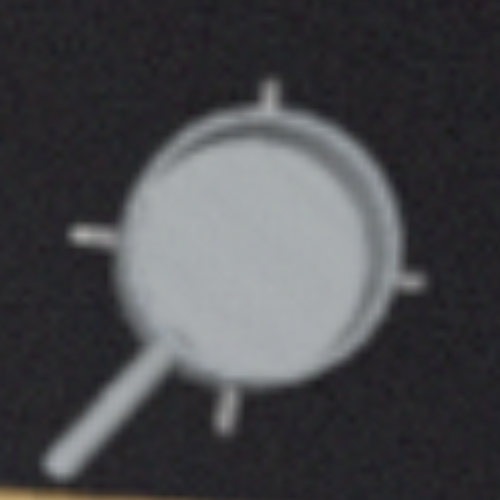

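The rectified view shows the small ring's tick ends at (70,235), (425,282), (270,80) and (225,432). That puts the small ring at about (0.477,-0.169), with the wide ring at (0.505,0.177). The plan is to cage each vessel from inside with partly opened fingers and slide it. First I'll go above the beaker.

drive_tool:
  series:
    - [[0, 0, 0, 0, 0, -0.043], [0, 0, 0, 0, 0, -0.043], [-0.286, -0.313, 0, 0, 0, 0], [-0.286, -0.313, 0, 0, 0, 0], [-0.286, -0.313, 0, 0, 0, 0], [-0.286, -0.313, 0, 0, 0, 0], [-0.286, -0.313, 0, 0, 0, 0], [-0.286, -0.313, 0, 0, 0, 0], [-0.286, -0.313, 0, 0, 0, 0], [-0.286, -0.313, 0, 0, 0, 0], [-0.286, -0.313, 0, 0, 0, 0], [-0.286, -0.313, 0, 0, 0, 0], [0, 0, 0, 0, 0, 0], [0, 0, 0, 0, 0, 0]]
  jaw: -0.44

```text
clock: 3.05
tcp_pos: [0.4965, 0.1782, 0.2421]
orientation: [-0.0, 0.001, 1.0, 0.0]
wrist_force: [-0.7, 1.0, -0.7]
finger_gap: 0.0239
grip_force: 0.0
```

drive_tool:
  series:
    - [[-0.008, 0, 0.35, 0, 0, 0], [0, 0, 0.35, 0, 0, 0], [0, 0, 0.35, 0, 0, 0], [0, 0, 0.35, 0, 0, 0], [0, 0, 0.1, 0, 0, 0], [0, 0, 0.1, 0, 0, 0], [0, 0, 0.1, 0, 0, 0], [0, 0, 0, 0, 0, 0], [0, 0, 0, 0, 0, 0]]

```text
clock: 4.18
tcp_pos: [0.4984, 0.1784, 0.039]
orientation: [0.001, 0.0, 1.0, 0.0]
wrist_force: [0.5, 0.9, -0.6]
finger_gap: 0.0238
grip_force: 0.0
```

drive_tool:
  series:
    - [[0, 0, 0, 0, 0, 0], [0, 0, 0, 0, 0, 0], [0, 0, 0, 0, 0, 0], [0, 0, 0, 0, 0, 0]]
  jaw: -0.22

```text
clock: 4.68
tcp_pos: [0.4978, 0.1783, 0.0384]
orientation: [0.0, 0.0, 1.0, 0.0]
wrist_force: [-0.1, -0.3, 0.1]
finger_gap: 0.0333
grip_force: 0.0
```

```bash
python3 - <<'E'
from h import *
sd=viewer.read_camera("side"); save("s1.png",cv2.resize(sd[90:270,200:440],(800,600),interpolation=cv2.INTER_CUBIC))
E
```

```text
(no output)
```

View pics/s1.png

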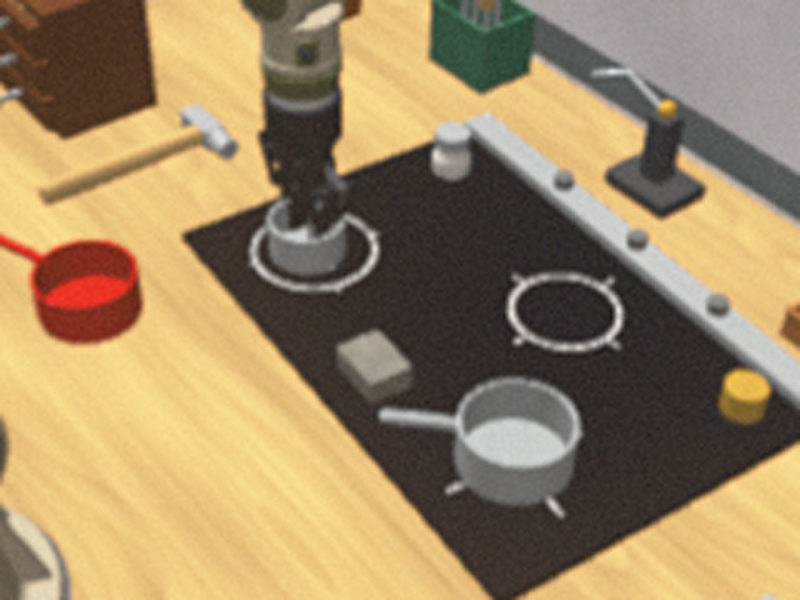

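The fingers are inside the beaker, seen at (305,215) in the side crop, and nothing else has moved. I'll slide the beaker to a parking place beyond the mid ring.

drive_tool:
  series:
    - [[-0.022, -0.026, 0, 0, 0, 0], [-0.044, -0.051, 0, 0, 0, 0], [-0.066, -0.077, 0, 0, 0, 0], [-0.088, -0.102, 0, 0, 0, 0], [-0.088, -0.102, 0, 0, 0, 0], [-0.088, -0.102, 0, 0, 0, 0], [-0.088, -0.102, 0, 0, 0, 0], [-0.088, -0.102, 0, 0, 0, 0], [-0.088, -0.102, 0, 0, 0, 0], [-0.088, -0.102, 0, 0, 0, 0], [-0.088, -0.102, 0, 0, 0, 0], [-0.088, -0.102, 0, 0, 0, 0], [-0.088, -0.102, 0, 0, 0, 0], [-0.088, -0.102, 0, 0, 0, 0], [-0.088, -0.102, 0, 0, 0, 0], [-0.088, -0.102, 0, 0, 0, 0], [-0.088, -0.102, 0, 0, 0, 0], [-0.066, -0.077, 0, 0, 0, 0], [-0.044, -0.051, 0, 0, 0, 0], [-0.022, -0.026, 0, 0, 0, 0]]

```text
clock: 7.22
tcp_pos: [0.6774, -0.0305, 0.0382]
orientation: [-0.0, 0.0, 1.0, 0.0]
wrist_force: [-0.3, 0.5, 0.6]
finger_gap: 0.0333
grip_force: 0.8
```

drive_tool:
  series:
    - [[0, 0, 0, 0, 0, 0], [0, 0, 0, 0, 0, 0], [0, 0, 0, 0, 0, 0]]
  jaw: -0.44

```text
clock: 7.6
tcp_pos: [0.677, -0.0299, 0.0383]
orientation: [-0.0, 0.0, 1.0, 0.0]
wrist_force: [-0.8, -0.2, 0.4]
finger_gap: 0.0241
grip_force: 0.0
```

drive_tool:
  series:
    - [[0, 0, -0.1, 0, 0, 0], [0, 0, -0.25, 0, 0, 0], [0, 0, -0.35, 0, 0, 0], [0, 0, -0.3, 0, 0, 0], [0, 0, 0, 0, 0, 0]]

```text
clock: 8.22
tcp_pos: [0.6796, -0.0304, 0.1636]
orientation: [0.004, 0.0, 1.0, -0.001]
wrist_force: [0.1, 0.3, -0.4]
finger_gap: 0.0237
grip_force: 0.0
```

```bash
python3 - <<'E'
from h import *
sd=viewer.read_camera("side"); save("s2.png",cv2.resize(sd[90:270,200:440],(800,600),interpolation=cv2.INTER_CUBIC))
gs=cv2.cvtColor(sd,cv2.COLOR_RGB2GRAY).astype(np.float32)
for n,c,r,z,k in(("beaker rim",(.68,-.03),.039,.055,"edge"),("pan rim",(.4758,-.1677),.052,.062,"edge")):
    print(n,*[np.round(v,4) for v in fit("side",gs,c,r,z,k)])
E
```

```text
beaker rim [ 0.6666 -0.0302] 62.9847
pan rim [ 0.4743 -0.167 ] 83.7756
```

View pics/s2.png

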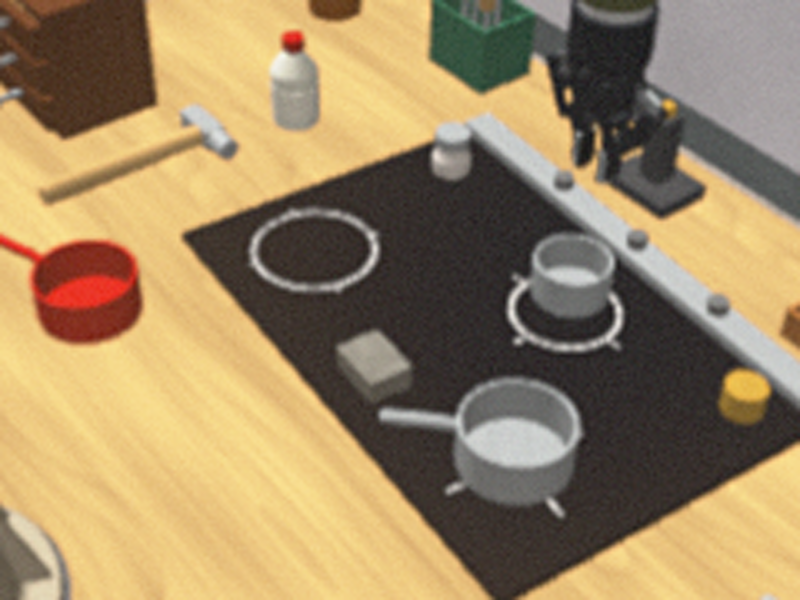

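The beaker is parked near crop (572,275) at about (0.675,-0.03), and the wide ring at (315,250) is free. Now for the pan.

drive_tool:
  series:
    - [[0.282, -0.19, 0, 0, 0, 0], [0.282, -0.19, 0, 0, 0, 0], [0.282, -0.19, 0, 0, 0, 0], [0.282, -0.19, 0, 0, 0, 0], [0.282, -0.19, 0, 0, 0, 0], [0.282, -0.19, 0, 0, 0, 0], [0, 0, 0, 0, 0, 0], [0, 0, 0, 0, 0, 0]]
  jaw: 0.08

```text
clock: 9.28
tcp_pos: [0.4741, -0.1666, 0.1579]
orientation: [-0.0, 0.001, 1.0, 0.0]
wrist_force: [0.6, -0.2, 0.8]
finger_gap: 0.0462
grip_force: 0.0
```

drive_tool:
  series:
    - [[0, 0, 0.3, 0, 0, 0], [0, 0, 0.3, 0, 0, 0], [0, 0, 0.2, 0, 0, 0], [0, 0, 0.1, 0, 0, 0], [0, 0, 0.05, 0, 0, 0], [0, 0, 0.05, 0, 0, 0], [0, 0, 0, 0, 0, 0], [0, 0, 0, 0, 0, 0]]

```text
clock: 10.28
tcp_pos: [0.4745, -0.1671, 0.0389]
orientation: [0.001, 0.0, 1.0, -0.0]
wrist_force: [-0.8, 0.3, -0.2]
finger_gap: 0.046
grip_force: 0.0
```

drive_tool:
  series:
    - [[0, 0, 0, 0, 0, 0], [0, 0, 0, 0, 0, 0], [0, 0, 0, 0, 0, 0]]
  jaw: 0.36

```text
clock: 10.65
tcp_pos: [0.4741, -0.1669, 0.0384]
orientation: [0.0, 0.0, 1.0, -0.0]
wrist_force: [0.3, -1.0, -0.5]
finger_gap: 0.0578
grip_force: 0.0
```

drive_tool:
  series:
    - [[-0.03, 0.03, 0, 0, 0, 0], [-0.06, 0.05, 0, 0, 0, 0], [-0.09, 0.08, 0, 0, 0, 0], [-0.09, 0.08, 0, 0, 0, 0], [-0.09, 0.08, 0, 0, 0, 0], [-0.09, 0.08, 0, 0, 0, 0], [-0.09, 0.08, 0, 0, 0, 0], [-0.09, 0.08, 0, 0, 0, 0], [0, 0.125, 0, 0, 0, 0], [0, 0.125, 0, 0, 0, 0], [0, 0.125, 0, 0, 0, 0], [0, 0.125, 0, 0, 0, 0], [0, 0.125, 0, 0, 0, 0], [0, 0.125, 0, 0, 0, 0], [0, 0.125, 0, 0, 0, 0], [0, 0.125, 0, 0, 0, 0], [0, 0.125, 0, 0, 0, 0], [0, 0.125, 0, 0, 0, 0], [0, 0.125, 0, 0, 0, 0], [0, 0.125, 0, 0, 0, 0]]

```text
clock: 13.15
tcp_pos: [0.5498, 0.0813, 0.0383]
orientation: [0.0, 0.0, 1.0, 0.0]
wrist_force: [0.8, -0.1, 0.8]
finger_gap: 0.058
grip_force: 0.5
```

drive_tool:
  series:
    - [[0.055, 0.115, 0, 0, 0, 0], [0.055, 0.115, 0, 0, 0, 0], [0.055, 0.115, 0, 0, 0, 0], [0.055, 0.115, 0, 0, 0, 0], [0.055, 0.115, 0, 0, 0, 0], [0.055, 0.115, 0, 0, 0, 0], [0.03, 0.065, 0, 0, 0, 0], [0.015, 0.035, 0, 0, 0, 0], [0.005, 0.02, 0, 0, 0, 0], [0, 0, 0, 0, 0, 0], [0, 0, 0, 0, 0, 0], [0, 0, 0, 0, 0, 0]]

```text
clock: 14.65
tcp_pos: [0.5043, 0.1774, 0.0383]
orientation: [-0.0, 0.0, 1.0, 0.0]
wrist_force: [-0.5, 0.3, -0.6]
finger_gap: 0.0579
grip_force: 0.0
```

drive_tool:
  series:
    - [[0, 0, 0, 0, 0, 0], [0, 0, 0, 0, 0, 0], [0, 0, 0, 0, 0, 0]]
  jaw: 0.08

```text
clock: 15.02
tcp_pos: [0.5042, 0.1775, 0.0383]
orientation: [0.0, 0.0, 1.0, 0.0]
wrist_force: [-0.2, 0.5, 0.7]
finger_gap: 0.0461
grip_force: 0.0
```

drive_tool:
  series:
    - [[0, 0, -0.1, 0, 0, 0], [0, 0, -0.25, 0, 0, 0], [0, 0, -0.35, 0, 0, 0], [0, 0, -0.3, 0, 0, 0], [0, 0, 0, 0, 0, 0]]

```text
clock: 15.65
tcp_pos: [0.5067, 0.1781, 0.1625]
orientation: [0.004, 0.0, 1.0, 0.001]
wrist_force: [0.6, -0.0, -0.8]
finger_gap: 0.0459
grip_force: 0.0
```

```bash
python3 - <<'E'
from h import *
sd=viewer.read_camera("side"); save("s3.png",cv2.resize(sd[90:270,200:440],(800,600),interpolation=cv2.INTER_CUBIC))
gs=cv2.cvtColor(sd,cv2.COLOR_RGB2GRAY).astype(np.float32)
for n,c,r,z,k in(("beaker rim",(.675,-.03),.039,.055,"edge"),("pan rim",(.5045,.1767),.052,.062,"edge"),("small",(.477,-.169),.045,.012,"line"),("wide",(.505,.177),.062,.012,"line")):
    print(n,*[np.round(v,4) for v in fit("side",gs,c,r,z,k)])
E
```

```text
beaker rim [ 0.6663 -0.0301] 63.5337
pan rim [0.517  0.1784] 37.4198
small [ 0.4754 -0.169 ] 189.3913
wide [0.5032 0.1761] 160.333
```

View pics/s3.png

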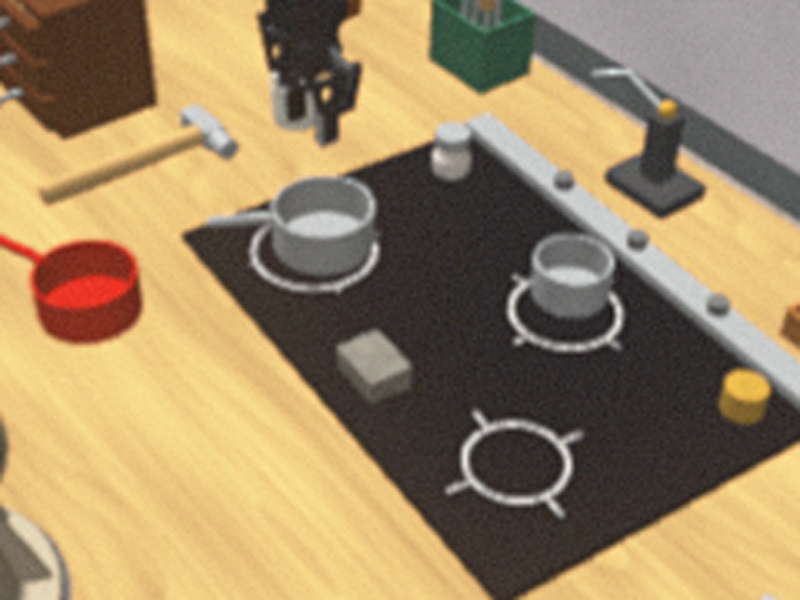

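The pan at (323,228) sits a bit toward the upper right of the wide ring at (315,250), because there was play in the cage. I'll move the arm aside and measure from the top.

drive_tool:
  series:
    - [[0, -0.4, -0.05, 0, 0, 0], [0, -0.4, 0, 0, 0, 0], [0, -0.4, 0, 0, 0, 0], [0, -0.4, 0, 0, 0, 0], [0, -0.4, 0, 0, 0, 0], [0, -0.4, 0, 0, 0, 0], [0, 0, 0, 0, 0, 0], [0, 0, 0, 0, 0, 0]]
  jaw: -0.44

```text
clock: 16.7
tcp_pos: [0.5032, -0.11, 0.1634]
orientation: [-0.001, 0.001, 1.0, 0.001]
wrist_force: [-0.3, 0.5, 0.4]
finger_gap: 0.0241
grip_force: 0.0
```

```bash
python3 - <<'E'
from h import *
im=viewer.read_camera("top"); sd=viewer.read_camera("side"); save("t3.png",cv2.resize(im[90:250,180:440],(780,480),interpolation=cv2.INTER_CUBIC))
for cam,i in(("top",im),("side",sd)):
  gs=cv2.cvtColor(i,cv2.COLOR_RGB2GRAY).astype(np.float32)
  for n,c,r,z,k in(("beaker rim",(.675,-.03),.039,.055,"edge"),("pan rim",(.51,.177),.052,.062,"edge"),("wide",(.505,.177),.062,.012,"line")):
    print(cam,n,*[np.round(v,4) for v in fit(cam,gs,c,r,z,k)])
E
```

```text
top beaker rim [ 0.6699 -0.03  ] 82.2599
top pan rim [0.5184 0.1786] 77.1397
top wide [0.5042 0.1762] 142.1649
side beaker rim [ 0.667  -0.0311] 36.7987
side pan rim [0.5167 0.1782] 37.1285
side wide [0.5032 0.1761] 160.1428
```

View pics/t3.png

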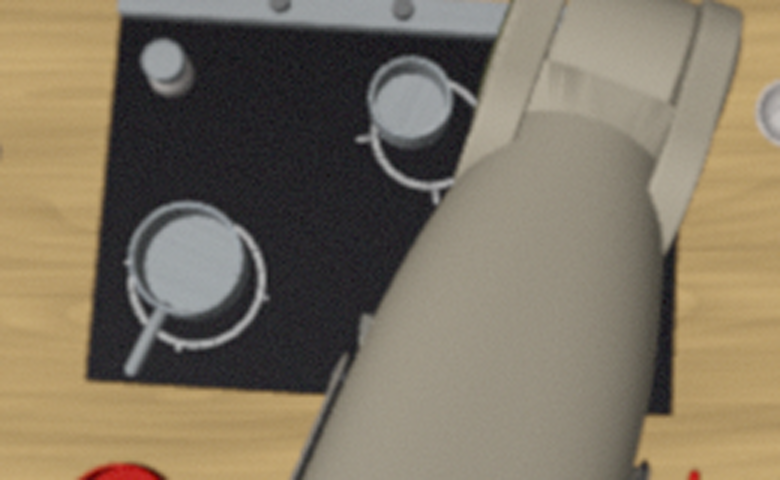

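The top view shows the pan rim centred at crop (190,260), i.e. (0.5175,0.1785), so it is 13 mm +x of the ring. The beaker is at (0.668,-0.0305). Vessels lag 9–13 mm along tool x and about 0 along tool y. I'll allow for that, doing the beaker first and then correcting the pan.

drive_tool:
  series:
    - [[-0.275, 0.132, 0, 0, 0, 0], [-0.275, 0.132, 0, 0, 0, 0], [-0.275, 0.132, 0, 0, 0, 0], [-0.275, 0.132, 0, 0, 0, 0], [-0.275, 0.132, 0, 0, 0, 0], [0, 0, 0, 0, 0, 0], [0, 0, 0.3, 0, 0, 0], [0, 0, 0.3, 0, 0, 0], [0, 0, 0.2, 0, 0, 0], [0, 0, 0.1, 0, 0, 0], [0, 0, 0.07, 0, 0, 0], [0, 0, 0.07, 0, 0, 0], [0, 0, 0, 0, 0, 0], [0, 0, 0, 0, 0, 0]]

```text
clock: 18.55
tcp_pos: [0.6695, -0.0315, 0.0401]
orientation: [0.001, 0.0, 1.0, -0.0]
wrist_force: [-0.0, -0.5, 1.3]
finger_gap: 0.0237
grip_force: 0.0
```

drive_tool:
  series:
    - [[0, 0, 0, 0, 0, 0], [0, 0, 0, 0, 0, 0], [0, 0, 0, 0, 0, 0]]
  jaw: -0.2

```text
clock: 18.92
tcp_pos: [0.6692, -0.0313, 0.0397]
orientation: [0.0, 0.0, 1.0, 0.0]
wrist_force: [0.5, 0.8, 0.2]
finger_gap: 0.0343
grip_force: 0.0
```

drive_tool:
  series:
    - [[0.021, -0.025, 0, 0, 0, 0], [0.043, -0.05, 0, 0, 0, 0], [0.064, -0.075, 0, 0, 0, 0], [0.085, -0.1, 0, 0, 0, 0], [0.085, -0.1, 0, 0, 0, 0], [0.085, -0.1, 0, 0, 0, 0], [0.085, -0.1, 0, 0, 0, 0], [0.085, -0.1, 0, 0, 0, 0], [0.085, -0.1, 0, 0, 0, 0], [0.085, -0.1, 0, 0, 0, 0], [0.085, -0.1, 0, 0, 0, 0], [0.085, -0.1, 0, 0, 0, 0], [0.085, -0.1, 0, 0, 0, 0], [0, 0, 0, 0, 0, 0]]

```text
clock: 20.68
tcp_pos: [0.5507, -0.1705, 0.0395]
orientation: [-0.0, 0.001, 1.0, -0.0]
wrist_force: [0.8, -1.0, 0.2]
finger_gap: 0.0345
grip_force: 0.3
```

drive_tool:
  series:
    - [[0.03, 0.004, 0, 0, 0, 0], [0.05, 0.004, 0, 0, 0, 0], [0.07, 0.004, 0, 0, 0, 0], [0.07, 0, 0, 0, 0, 0], [0.07, 0, 0, 0, 0, 0], [0.07, 0, 0, 0, 0, 0], [0.07, 0, 0, 0, 0, 0], [0.06, 0, 0, 0, 0, 0], [0.05, 0, 0, 0, 0, 0], [0.04, 0, 0, 0, 0, 0], [0.03, 0, 0, 0, 0, 0], [0.03, 0, 0, 0, 0, 0], [0.02, 0, 0, 0, 0, 0], [0.02, 0, 0, 0, 0, 0], [0.02, 0, 0, 0, 0, 0], [0, 0, 0, 0, 0, 0], [0, 0, 0, 0, 0, 0]]

```text
clock: 22.8
tcp_pos: [0.4673, -0.1678, 0.0393]
orientation: [-0.0, 0.0, 1.0, 0.0]
wrist_force: [0.7, -0.3, 1.1]
finger_gap: 0.0343
grip_force: 0.3
```

drive_tool:
  series:
    - [[0, 0, 0, 0, 0, 0], [0, 0, 0, 0, 0, 0], [0, 0, 0, 0, 0, 0]]
  jaw: -0.44

```text
clock: 23.18
tcp_pos: [0.4676, -0.1677, 0.0394]
orientation: [-0.0, 0.0, 1.0, 0.0]
wrist_force: [-0.3, 0.3, -0.5]
finger_gap: 0.024
grip_force: 0.0
```

drive_tool:
  series:
    - [[0, 0, -0.1, 0, 0, 0], [0, 0, -0.25, 0, 0, 0], [0, 0, -0.35, 0, 0, 0], [0, 0, -0.3, 0, 0, 0], [0, 0.25, 0, 0, 0, 0], [0, 0.45, 0, 0, 0, 0], [0, 0.45, 0, 0, 0, 0], [0, 0.45, 0, 0, 0, 0], [0, 0, 0, 0, 0, 0], [0, 0, 0, 0, 0, 0]]

```text
clock: 24.42
tcp_pos: [0.468, 0.0242, 0.1601]
orientation: [0.0, -0.0, 1.0, -0.0]
wrist_force: [0.2, -0.0, 0.2]
finger_gap: 0.0238
grip_force: 0.0
```

```bash
python3 - <<'E'
from h import *
im=viewer.read_camera("top"); sd=viewer.read_camera("side"); save("t4.png",np.hstack([cv2.resize(i[90:250,180:440],(390,240),interpolation=cv2.INTER_CUBIC) for i in(im,sd)]))
for cam,i in(("top",im),("side",sd)):
  gs=cv2.cvtColor(i,cv2.COLOR_RGB2GRAY).astype(np.float32)
  for n,c,r,z,k in(("beaker rim",(.477,-.169),.039,.055,"edge"),("pan rim",(.515,.177),.052,.062,"edge"),("small",(.477,-.169),.045,.012,"line")):
    print(cam,n,*[np.round(v,4) for v in fit(cam,gs,c,r,z,k)])
E
```

```text
top beaker rim [ 0.4791 -0.1672] 55.9343
top pan rim [0.5181 0.1794] 26.1684
top small [ 0.4768 -0.1689] 155.5487
side beaker rim [ 0.4763 -0.1659] 81.3349
side pan rim [0.5145 0.1821] 19.005
side small [ 0.475  -0.1695] 170.3737
```

View pics/t4.png

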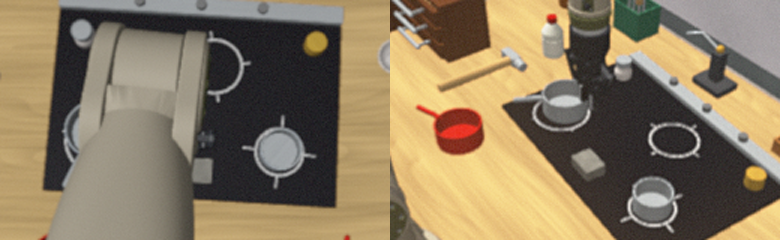

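The beaker is centred on the small ring: left panel (279,151), about 3 mm off. I'll correct the pan now, pulling it 13.5 mm in -x with the lag included.

drive_tool:
  series:
    - [[-0.104, 0.32, 0, 0, 0, 0], [-0.104, 0.32, 0, 0, 0, 0], [-0.104, 0.32, 0, 0, 0, 0], [-0.104, 0.32, 0, 0, 0, 0], [0, 0, 0, 0, 0, 0], [0, 0, 0, 0, 0, 0], [0, 0, 0.3, 0, 0, 0], [0, 0, 0.3, 0, 0, 0], [0, 0, 0.2, 0, 0, 0], [0, 0, 0.1, 0, 0, 0], [0, 0, 0.06, 0, 0, 0], [0, 0, 0.05, 0, 0, 0], [0, 0, 0, 0, 0, 0], [0, 0, 0, 0, 0, 0]]
  jaw: 0.08

```text
clock: 26.28
tcp_pos: [0.5183, 0.178, 0.0389]
orientation: [0.001, 0.0, 1.0, 0.0]
wrist_force: [0.1, 0.6, -0.7]
finger_gap: 0.0464
grip_force: 0.0
```

drive_tool:
  series:
    - [[0, 0, 0, 0, 0, 0], [0, 0, 0, 0, 0, 0], [0, 0, 0, 0, 0, 0]]
  jaw: 0.36

```text
clock: 26.65
tcp_pos: [0.5179, 0.1779, 0.0384]
orientation: [0.0, 0.0, 1.0, 0.0]
wrist_force: [0.6, 0.1, 0.4]
finger_gap: 0.0584
grip_force: 0.0
```

drive_tool:
  series:
    - [[0.02, -0.002, 0, 0, 0, 0], [0.02, -0.002, 0, 0, 0, 0], [0.02, -0.002, 0, 0, 0, 0], [0.02, -0.002, 0, 0, 0, 0], [0.02, -0.002, 0, 0, 0, 0], [0.02, -0.001, 0, 0, 0, 0], [0.02, -0.001, 0, 0, 0, 0], [0.02, 0, 0, 0, 0, 0], [0.02, 0, 0, 0, 0, 0], [0.02, 0, 0, 0, 0, 0], [0.015, 0, 0, 0, 0, 0], [0.01, 0, 0, 0, 0, 0], [0, 0, 0, 0, 0, 0], [0, 0, 0, 0, 0, 0], [0, 0, 0, 0, 0, 0]]

```text
clock: 28.52
tcp_pos: [0.4907, 0.1764, 0.0382]
orientation: [-0.0, 0.0, 1.0, 0.0]
wrist_force: [0.9, 0.2, 0.3]
finger_gap: 0.0582
grip_force: 0.4
```

drive_tool:
  series:
    - [[0, 0, 0, 0, 0, 0], [0, 0, 0, 0, 0, 0], [0, 0, 0, 0, 0, 0]]
  jaw: 0.08

```text
clock: 28.9
tcp_pos: [0.4907, 0.1763, 0.0382]
orientation: [-0.0, 0.0, 1.0, 0.0]
wrist_force: [0.1, -0.1, -0.3]
finger_gap: 0.046
grip_force: 0.0
```

drive_tool:
  series:
    - [[0, 0, -0.1, 0, 0, 0], [0, 0, -0.25, 0, 0, 0], [0, 0, -0.35, 0, 0, 0], [0, 0, -0.35, 0, 0, 0], [-0.1, -0.3, 0, 0, 0, 0], [-0.1, -0.45, 0, 0, 0, 0], [-0.1, -0.45, 0, 0, 0, 0], [0, -0.45, 0, 0, 0, 0], [0, -0.45, 0, 0, 0, 0], [0, -0.3, 0, 0, 0, 0], [0, 0, 0, 0, 0, 0], [0, 0, 0, 0, 0, 0]]

```text
clock: 30.4
tcp_pos: [0.5265, -0.1114, 0.1648]
orientation: [0.0, 0.0, 1.0, 0.0]
wrist_force: [-0.5, 1.2, -0.0]
finger_gap: 0.046
grip_force: 0.0
```

```bash
python3 - <<'E'
from h import *
im=viewer.read_camera("top"); sd=viewer.read_camera("side"); save("t5.png",np.hstack([cv2.resize(i[90:250,180:440],(390,240),interpolation=cv2.INTER_CUBIC) for i in(im,sd)]))
for cam,i in(("top",im),("side",sd)):
  gs=cv2.cvtColor(i,cv2.COLOR_RGB2GRAY).astype(np.float32)
  for n,c,r,z,k in(("beaker rim",(.477,-.169),.039,.055,"edge"),("pan rim",(.505,.177),.052,.062,"edge"),("wide",(.505,.177),.062,.012,"line")):
    print(cam,n,*[np.round(v,4) for v in fit(cam,gs,c,r,z,k)])
E
```

```text
top beaker rim [ 0.4627 -0.1833] 1.7511
top pan rim [0.5054 0.1781] 68.1453
top wide [0.5055 0.1766] 150.4058
side beaker rim [ 0.4763 -0.166 ] 81.5242
side pan rim [0.5036 0.1773] 37.5297
side wide [0.5035 0.1765] 153.0689
```

View pics/t5.png

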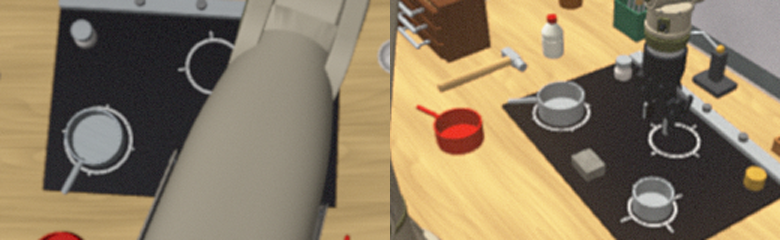

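The pan is centred in the wide ring (left panel 97,139), under 2 mm off. The beaker is centred on the small ring (right panel 653,200), and the gripper is clear of both.

```bash
python3 -c "
from workcell import order
print(order.hand_in())"
```

```text
the job is handed in; nothing more can be done
None
```

I handed the job in with the pan about 1–2 mm from the wide ring's centre and the beaker about 3 mm from the small ring's, by my last camera fits; the hand-in did not report whether it passed.

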